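# Load the sprung pan and hold the cam lift at its top

### The arm

A 6-joint arm with a two-finger parallel gripper is mounted at the origin on a cart in front of the work surface, level with it; the furniture and walls round the work are solid. World frame = base frame: x ahead of the robot, y to its left, z up, the work surface at z = 0. Lengths are in m, angles in degrees, forces in N, time in s.
With the tool pointing down it reaches from about 0.3 to 0.75 m from the base axis. Payload 8.5 kg.
Tool frame: the origin (TCP) lies at the very end of the fingers, on their centre line; the grasp point (between the pads) lies 19 mm behind it (env.hold_point_z is the distance from the TCP to the grasp point, in m); z points along the fingers, y is the line along which they close (so a half turn about z gives the same grasp; the last joint's range is limited). The gripper opens to 85 mm and grips with 20 to 120 N. Pads are 22 mm wide; open, the fingers measure 114 mm over their backs; the gripper's body (76 mm by 85 mm) begins 54 mm behind the grasp point. The pads swing forward as they close: fully open they stand 13 mm farther back than shut.
Start: joints at [-81.434, 21.807, 74.336, -0, 83.858, -12.336], TCP at [0.196, -0.514, 0.231] pointing down, gripper open.
Joint ranges: [-178.18, 178.18], [-50.72, 133.34], [12.68, 142.11], [-81.47, 261.47], [9.98, 163.14], [-165.26, 165.26]. Speed limits (degrees/s): [136.94, 136.94, 180, 180, 180, 180].

### API

Orientations are given as a 3x3 rotation matrix whose columns are the frame's x, y, z axes.
In Python, from rig import env, optics gives the robot as it stands.
- The arm moves only by the shell command python3 -m jog 'ROWS' [OPENING] [FORCE]. ROWS is JSON, a list of rows, each an object with "linear": the shift along the tool's x, y, z in units of 40 mm (1.0 is 40 mm), a list of three; "roll": the turn about the tool's z in units of 5 degrees (1.0 is 5 degrees). A call has 1 to 12 rows; each row shifts and turns the commanded pose from where the row before left it, along the tool's axes as they then stand; what a row does not reach is not made up. A row lasts 1/12 s, in which the tool goes at most 41.7 mm and 7.16 degrees, less where a joint would pass 70% of its speed; a pose out of reach is approached as far as the arm can. A call is refused whole if a number of a shift passes 1 or a number of a turn 1, either way. A call with a gripper value outside its range is refused whole. OPENING is the opening, from -1 (shut) to 1 (fully open), set as the call begins (- or left out, the last holds). The fingers move at their own pace and stop on an object; FORCE is the grip in N (left out, the last holds). Time passes only in rows, so rows that do not move let the fingers close. It gives the time, the measured TCP pose, the force, the opening and the grip force at its end, in the units of the state.
- env.observe(): the state, without advancing time (a new reading comes with each control period).
- optics.get_image(name): name is "scene" or "top" or "wrist"; returns the picture (480x640x3 uint8, red, green, blue); there is no depth.
- optics.calibration(name): a dict with "fov_y" (degrees; the focal length in pixels is half the picture's height over the tangent of half this angle, whatever the lens; pixels are square), "cx", "cy" (the principal point, pixels), "D" ([k1, k2, p1, p2, k3] as OpenCV has them; the pictures are not rectified), "T" (4x4, takes a point from camera to world coordinates). Camera axes: x right, y down, z forward; pixel columns grow to the right and rows downward; lengths in m; the calibration is good to about 2 mm. A picture is of the moment at which its call begins: read the wrist's pose just before it. calibration takes no time and is no camera call; for the wrist camera it gives the pose at the moment of the call.
- env.close_job(): hands the job in; it is judged then, once.
The state is a dict: "time_s": time; "q": joint angles; "qvel": joint speeds; "joint_efforts": joint torques, N m; "position": TCP position; "tool_rot": TCP orientation; "ft_force": force on the tool from outside, world axes, zero at the start; "wrist_torque": the same for the moment, N m; "grip_width": finger opening in m; "gripper_force": force on a finger pad.
Only numpy, scipy, OpenCV 4.12 (cv2) and the standard library are available. Lean on these libraries where they do the work, as an engineer would, in place of code of your own. Each camera call takes 0.05 s, during which the arm holds its last target. There are 200 camera calls.

### The job

Set the round brass weights one at a time on the sprung pan of the cam lift until the red pointer stands inside the green band of the white scale: one or two will do it, too many sink the pointer below the band. Let go of the pan and weights, and only then take the black handle of the red cam lever and swing the lever up until the cam is at its highest lift (lever straight up, not past it). Finish holding it there by the handle, since it springs back if released, and leave the bottle, the cup and the glass dish alone.

Things in the scene. Friction and masses are not known exactly. Their poses are not given: they have to be found in the camera images.
- cam_lift: cam lift, fixed: grey base plate 160 x 170 x 12 mm, origin under its centre, z up. Its own -x side looks toward the robot within 0.3 rad; scale on its +y (left) side, lever on its -y side. Steel guide posts at own (52, +-50) mm reach z = 136 mm; scale plate 44 mm wide at own (-62, 75) mm, top at z = 144 mm with the lift down. A 120 x 120 mm carriage over the base carries the pan
- pan_floor (a point): centre of the inside floor of the round steel pan (inside radius about 50 mm, rim 5 mm higher than the floor, outside diameter 112 mm), on the vertical axis of cam_lift's origin; 141 mm above the worktop with lift and pan deflection zero. It lowers under load and rises with the lift
- pan_drop (a joint): how far the pan has sunk on its springs below its unloaded mark relative to the carriage, m, 0 to 0.034 (down is positive). Empty it rests at 0.001 to 0.011, differently each time. The springs yield about 10 mm per weight (196 N/m) and settle within a second. The green band is 0.014 to 0.028
- pointer (a point): the red pointer bar (32 mm wide, 3 mm high) fixed to the pan, in front of the white scale at the left front of the lift. The green band on the scale is 14 mm high, and its upper edge is 14 mm below the pointer's place at pan_drop 0
- cam_lever (a joint): lever angle, rad, 0 (at rest: level, pointing along cam_lift's own -x toward the robot) to 2.4. It turns about cam_lift's own y axis, up and over away from the robot. Highest lift at 1.571, lever straight up; beyond that the lift falls again. A spring drives it back to 0: about 4 to 6 N at the handle moves it
- lift (a joint): height of the carriage above its lowest position, m: 0 with the lever at rest, 0.024 at the highest lift
- cam_axis (a point): point on the lever's horizontal turning axis, straight beside the middle of the handle, fixed on cam_lift at own (0, -118, 55) mm
- handle (a point): middle of the black handle (cylinder 20 mm diameter, 54 mm long, spins freely) that sticks out along cam_lift's own y at the end of the red lever, on the side away from the pan; 100 mm from the lever's axis, 55 mm above the worktop at rest. The red arm ends 28 mm inward of this point. Take it from above, fingers closing along cam_lift's own x
- weight_0: brass knob weight, 200 g within a few percent: cylinder of 34 mm diameter and 30 mm height with a small knob (19 mm diameter) on top, 44 mm high in all; origin at the centre of its underside. The three weights are alike and stand on the worktop to the left of the lift
- weight_1: second brass weight, same as weight_0. Mind the tall grey meter that stands behind the weights (its front at x = 0.57 m, from y = 0.06 to 0.29 m): pass between weights and lift in front of it, over about x = 0.45 m, y = 0, rather than in a wide swing
- weight_2: third brass weight, same as weight_0
- vial_black_cap: bystander: white sample bottle with black cap, 42 mm diameter, 95 mm high, origin under its centre, behind the lift
- powder_cup: bystander: low round aluminium cup, 55 mm diameter, 14 mm high, origin under its centre, behind the lift
- test_dish: bystander: small glass dish, 65 mm diameter, 12 mm high, origin under its centre, on the left beyond the weights
There are look-alikes about, which are no part of the job. What is shaped like the weight_1 but blue or orange is not meant.

How it is judged (in metres and radians):
On the way, in this order (a step that is already met when the one before it is completed fails the run):
1. with the lever still at rest, the pan carries its weights, nothing else touches it and the pointer stands in the green band (value of joint pan_drop between 0.014 and 0.028 m and value of joint cam_lever below 0.12 rad and contact force between each of the arm, the fingers and pan_drop below 0.1 N and contact force between the fingers and weight_0 below 0.1 N and contact force between the fingers and weight_1 below 0.1 N and contact force between the fingers and weight_2 below 0.1 N), for 0.3 s.
2. the cam lever is held by the fingers at the highest lift (value of joint lift above 0.023 m and contact force between the fingers and cam_lever above 1 N), for 0.2 s.
At the end, for the whole second after the job is handed in: The fingers hold the cam lever (more than 1 N) steadily straight up, within 0.2 rad of 1.571, so that the lift stands at 23 mm or more of its 24 mm, and the freely loaded pan's pointer is in the green band (pan sunk 14 to 28 mm) (all of step 2 and value of joint cam_lever between 1.37 and 1.77 rad and value of joint pan_drop between 0.014 and 0.028 m and contact force between each of the arm, the fingers and pan_drop below 0.1 N and contact force between the fingers and weight_0 below 0.1 N and contact force between the fingers and weight_1 below 0.1 N and contact force between the fingers and weight_2 below 0.1 N); the arm keeps its last pose, push and grip.
It fails at once if the bottle, the cup or the glass dish is moved more than 30 mm or tipped (distance of any of vial_black_cap, powder_cup, test_dish from where it was at the start of the episode above 0.03 m or angle between vial_black_cap's own z axis and vertical above 0.5 rad).
It also fails if it takes over 67 s, if anything falls off the work surface, if the arm or the gripper's body presses on something with over 40 N, if the wrist force passes 120 N, or if a joint passes its speed limit or range.

## Working session

There is one attempt and no reset: what is moved stays moved. The work goes in short steps, Python scripts to look and compute and a shell command to move; the robot and the scene stay as the last step left them, time stands still between calls to the robot, and variables do not carry over. Pictures are saved under pics/ and viewed, at most 10 in all, crops included, and the job is handed in when it is done.

```bash
mkdir -p pics; ls
python3 - <<'E'
from rig import env, optics
import cv2
for n in("scene","top"):
    im=optics.get_image(n); cv2.imwrite(f"pics/{n}0.png",im[:,:,::-1]); c=optics.calibration(n); print(n,c)
s=env.observe(); print(s['time_s'],s['position'],s['tool_rot'],s['grip_width'],env.hold_point_z)
E
```

```text
pics
scene {'fov_y': 57.99809478089835, 'cx': 317.22399303778434, 'cy': 239.6935479884368, 'D': array([-0.02385335,  0.        ,  0.        ,  0.        ,  0.        ]), 'T': array([[-0.71018532, -0.28148934,  0.64529106, -0.15348219],
       [-0.70398391,  0.29252693, -0.64717435,  0.75932159],
       [-0.00659233, -0.91388825, -0.4059123 ,  0.57337866],
       [ 0.        ,  0.        ,  0.        ,  1.        ]])}
top {'fov_y': 42.29479295047972, 'cx': 326.24844591072673, 'cy': 254.48647967339468, 'D': array([0.04765651, 0.        , 0.        , 0.        , 0.        ]), 'T': array([[-0.00505473, -0.99025533,  0.13917197,  0.35917754],
       [-0.9999833 ,  0.00461574, -0.00347691,  0.07101916],
       [ 0.00280065, -0.13918722, -0.99026212,  1.64905296],
       [ 0.        ,  0.        ,  0.        ,  1.        ]])}
0.1 [ 0.19617588 -0.51353389  0.2307736 ] [[ 9.34186914e-01  3.56783929e-01 -1.95543010e-04]
 [ 3.56783861e-01 -9.34186003e-01  1.33726531e-03]
 [ 2.94441227e-04 -1.31902234e-03 -9.99999087e-01]] 0.08502768186609297 0.0187
```

View pics/scene0.png

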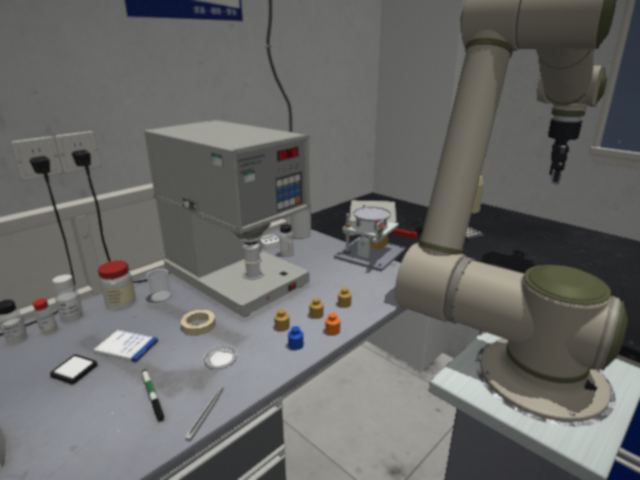

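View pics/top0.png

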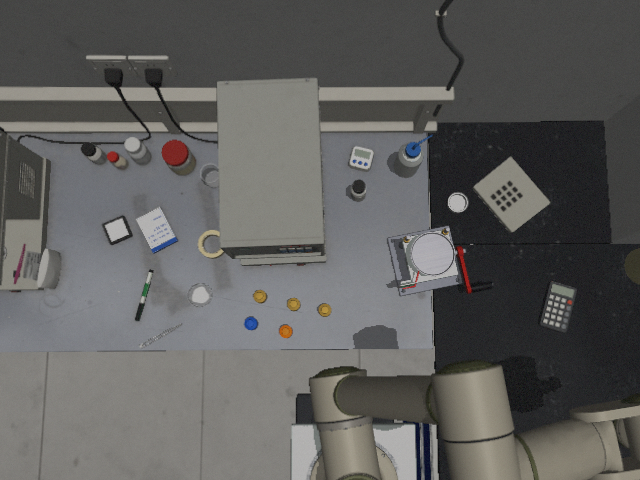

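The top view shows brass weights near (260,296), (293,304) and (325,310), with blue and orange look-alikes in front of them. The pan is at about (432,253) and the lever is at (465,270), with its handle at (482,287). I'll enlarge these areas.

```bash
cat > h.py <<'E'
import numpy as np, cv2
from rig import env, optics
def K(c):
    f=240/np.tan(np.radians(c['fov_y']/2)); return np.array([[f,0,c['cx']],[0,f,c['cy']],[0,0,1.]])
def w(c,uv,z):
    p=cv2.undistortPoints(np.array([[uv]],float),K(c),c['D'])[0,0]
    d=c['T'][:3,:3]@[p[0],p[1],1]; o=c['T'][:3,3]; return o+d*(z-o[2])/d[2]
def px(c,P):
    T=np.linalg.inv(c['T']); r=cv2.Rodrigues(T[:3,:3])[0]
    return cv2.projectPoints(np.array(P,float).reshape(-1,3),r,T[:3,3],K(c),c['D'])[0][:,0]
E
python3 - <<'E'
from h import *
a=cv2.imread('pics/top0.png'); b=cv2.imread('pics/scene0.png')
A=cv2.resize(a[215:315,380:510],None,fx=4,fy=4,interpolation=cv2.INTER_CUBIC) #520x400
B=cv2.resize(a[285:335,240:345],None,fx=4,fy=4,interpolation=cv2.INTER_CUBIC) #420x200
out=np.zeros((600,800,3),np.uint8); out[:400,:520]=A; out[400:600,:420]=B
C=cv2.resize(b[195:270,325:420],None,fx=2.8,fy=2.8,interpolation=cv2.INTER_CUBIC); out[:C.shape[0],525:525+C.shape[1]]=C
cv2.imwrite('pics/crop0.png',out)
E
```

```text
(no output)
```

View pics/crop0.png

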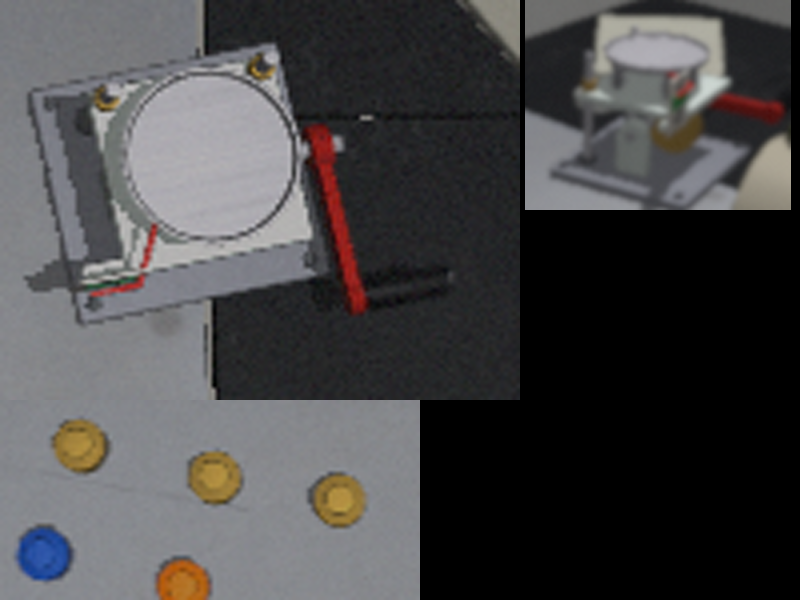

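```bash
cat > m.py <<'E'
from h import *
c=optics.calibration('top')
f=lambda p,o,z:w(c,((p[0]+.5)/4-.5+o[0],(p[1]+.5)/4-.5+o[1]),z)
A=(380,215);B=(240,285)
C=[f(p,A,.012) for p in [(30,92),(277,45),(325,275),(82,323)]]
print(np.round(C,4)); O=np.mean(C,0); print('O',O)
print('pan',f((212,156),A,.142),f((212,156),A,.138))
ex=(C[0]+C[1]-C[2]-C[3]); ey=(C[0]+C[3]-C[1]-C[2]); print(np.degrees(np.arctan2(ex[1],ex[0])),np.degrees(np.arctan2(-ey[0],ey[1])))
print('handle',f((405,285),A,.055),f((450,277),A,.055),'armend',f((360,300),A,.06))
for p in [(80,46),(215,77),(339,100)]: print(f(p,B,.03))
for p in [(79,41),(213,74),(340,98)]: print(f(p,B,.044))
print('dish',w(c,(199,295),.01))
E
python3 m.py
```

```text
[[ 0.634  -0.0977  0.012 ]
 [ 0.6651 -0.2635  0.012 ]
 [ 0.5105 -0.2901  0.012 ]
 [ 0.4794 -0.1291  0.012 ]]
O [ 0.57225336 -0.195119    0.012     ]
pan [ 0.57189653 -0.19502209  0.142     ] [ 0.57246113 -0.19572821  0.138     ]
10.61261612113438 10.773606190299502
handle [ 0.49988958 -0.33157408  0.055     ] [ 0.50493944 -0.3605473   0.055     ] armend [ 0.48992826 -0.30124986  0.06      ]
[0.4778799  0.23962683 0.03      ]
[0.45722426 0.15160924 0.03      ]
[0.44188288 0.07094077 0.03      ]
[0.48008965 0.23884856 0.044     ]
[0.45831639 0.15220828 0.044     ]
[0.44244992 0.07029067 0.044     ]
dish [0.48324458 0.40125863 0.01      ]
```

```bash
R='{"linear":[0,0,0],"roll":-1}'; python3 -m jog '[{"linear":[0,0,0],"roll":-1},{"linear":[0,0,0],"roll":-1},{"linear":[0,0,0],"roll":-1},{"linear":[0,0,0],"roll":-1},{"linear":[0,0,0],"roll":-1},{"linear":[0,0,0],"roll":-1},{"linear":[0,0,0],"roll":-1},{"linear":[0,0,0],"roll":-1},{"linear":[0,0,0],"roll":-1},{"linear":[0,0,0],"roll":-1},{"linear":[0,0,0],"roll":-1},{"linear":[0,0,0],"roll":-1}]' 0.4 40
python3 -m jog '[{"linear":[0,0,0],"roll":-1},{"linear":[0,0,0],"roll":-1},{"linear":[0,0,0],"roll":-1},{"linear":[0,0,0],"roll":-0.95},{"linear":[0,0,0],"roll":0}]'
cat > d.py <<'E'
# python3 d.py x y z : remaining move in tool axes, units of 40 mm; yaw error to 10.7 deg
import sys; from h import *
s=env.observe(); R=np.array(s['tool_rot']); p=np.array(s['position'])
t=np.array([float(v) for v in sys.argv[1:4]])
print('t',s['time_s'],'pos',p.round(4),'w',round(s['grip_width'],4),'units',(R.T@(t-p)/.04).round(3),'yaw',np.degrees(np.arctan2(R[1,1],R[0,1])).round(2),'F',np.round(s['ft_force'],1), 'g',s['gripper_force'])
E
python3 d.py .442 .071 .2
```

```text
time_s: 1.1
position: [0.1962, -0.5136, 0.2309]
tool_rot: [[0.154, 0.988, -0.0], [0.988, -0.154, 0.001], [0.001, -0.0, -1.0]]
ft_force: [0.0, -0.2, -0.4]
grip_width: 0.0597
gripper_force: 0.0
time_s: 1.52
position: [0.1962, -0.5136, 0.231]
tool_rot: [[-0.188, 0.982, -0.0], [0.982, 0.188, 0.001], [0.001, 0.0, -1.0]]
ft_force: [-0.1, -0.4, 0.2]
grip_width: 0.0598
gripper_force: 0.0
t 1.5167 pos [ 0.1962 -0.5136  0.231 ] w 0.0598 units [13.202  8.78   0.785] yaw 10.82 F [-0.1 -0.4  0.2] g 0.0
```

```bash
python3 -m jog '[{"linear":[0.73,0.49,0]},{"linear":[0.73,0.49,0]},{"linear":[0.73,0.49,0]},{"linear":[0.73,0.49,0]},{"linear":[0.73,0.49,0]},{"linear":[0.73,0.49,0]},{"linear":[0.73,0.49,0]},{"linear":[0.73,0.49,0]},{"linear":[0.73,0.49,0]}]'
python3 -m jog '[{"linear":[0.73,0.49,0]},{"linear":[0.73,0.49,0]},{"linear":[0.73,0.49,0]},{"linear":[0.73,0.49,0]},{"linear":[0.73,0.49,0]},{"linear":[0.73,0.49,0]},{"linear":[0.73,0.49,0.2]},{"linear":[0.73,0.49,0.2]},{"linear":[0.06,-0.04,0.4]},{"linear":[0,0,0]},{"linear":[0,0,0]}]'
python3 d.py .442 .071 .004
python3 - <<'E'
from h import *
c=optics.calibration('wrist'); im=optics.get_image('wrist'); cv2.imwrite('pics/w1.png',im[:,:,::-1]); print(px(c,[[.442,.071,.044],[.442,.071,.03]]))
E
```

```text
t 1.5167 pos [ 0.1962 -0.5136  0.231 ] w 0.0598 units [13.198  8.78   5.685] yaw 10.82 F [-0.1 -0.4  0.2] g 0.0
[[ 596.76036177 -186.41526218]
 [ 633.22351749 -245.105959  ]]invalid input
invalid input
```

View pics/w1.png

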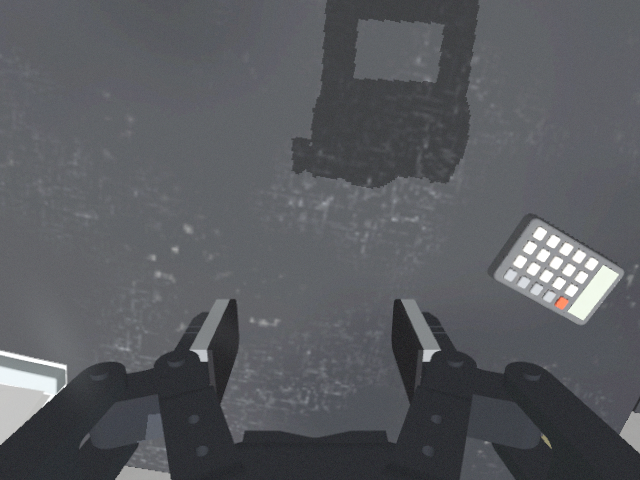

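The picture shows the old spot, with the calculator at (560,270). The moves were refused because every row needs a "roll", so I'll send them again with it.

```bash
python3 -m jog '[{"linear":[0.73,0.49,0],"roll":0},{"linear":[0.73,0.49,0],"roll":0},{"linear":[0.73,0.49,0],"roll":0},{"linear":[0.73,0.49,0],"roll":0},{"linear":[0.73,0.49,0],"roll":0},{"linear":[0.73,0.49,0],"roll":0},{"linear":[0.73,0.49,0],"roll":0},{"linear":[0.73,0.49,0],"roll":0},{"linear":[0.73,0.49,0],"roll":0}]'
python3 -m jog '[{"linear":[0.73,0.49,0],"roll":0},{"linear":[0.73,0.49,0],"roll":0},{"linear":[0.73,0.49,0],"roll":0},{"linear":[0.73,0.49,0],"roll":0},{"linear":[0.73,0.49,0],"roll":0},{"linear":[0.73,0.49,0],"roll":0},{"linear":[0.73,0.49,0.2],"roll":0},{"linear":[0.73,0.49,0.2],"roll":0},{"linear":[0.06,-0.04,0.4],"roll":0},{"linear":[0,0,0],"roll":0},{"linear":[0,0,0],"roll":0}]'
python3 d.py .442 .071 .004
python3 - <<'E'
from h import *
c=optics.calibration('wrist'); im=optics.get_image('wrist'); cv2.imwrite('pics/w2.png',im[:,:,::-1]); print(px(c,[[.442,.071,.044],[.442,.071,.03]]))
E
```

```text
time_s: 2.32
position: [0.3212, -0.2212, 0.2313]
tool_rot: [[-0.181, 0.983, 0.0], [0.983, 0.181, -0.0], [-0.0, 0.0, -1.0]]
ft_force: [0.1, -1.4, -0.2]
grip_width: 0.0598
gripper_force: 0.0
time_s: 3.23
position: [0.4295, 0.0378, 0.1991]
tool_rot: [[-0.184, 0.983, -0.002], [0.983, 0.184, 0.0], [0.0, -0.002, -1.0]]
ft_force: [-1.1, -0.3, 0.7]
grip_width: 0.0597
gripper_force: 0.0
t 3.2333 pos [0.4295 0.0378 0.1991] w 0.0597 units [0.757 0.468 4.877] yaw 10.59 F [-1.1 -0.3  0.7] g 0.0
[[339.52658466 179.42001537]
 [338.50564884 176.66853483]]
```

View pics/w2.png

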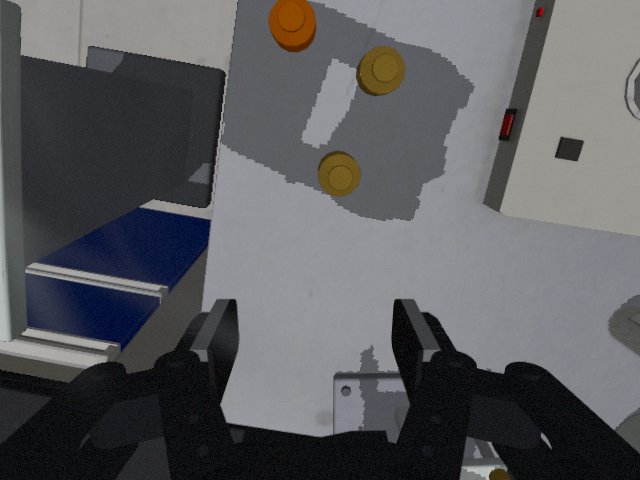

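The nearest weight's knob is at (341,179), within 2 px of where I predicted it. The next weight's knob is at (388,66) and the orange look-alike is at the top left. I'll go down and grasp the near one.

```bash
python3 -m jog '[{"linear":[0.38,0.24,0.3],"roll":0},{"linear":[0.37,0.23,0.7],"roll":0},{"linear":[0,0,0.8],"roll":0},{"linear":[0,0,0.8],"roll":0},{"linear":[0,0,0.8],"roll":0},{"linear":[0,0,0.7],"roll":0},{"linear":[0,0,0.5],"roll":0},{"linear":[0,0,0.25],"roll":0},{"linear":[0,0,0],"roll":0},{"linear":[0,0,0],"roll":0}]'
python3 -m jog '[{"linear":[0,0,0],"roll":0},{"linear":[0,0,0],"roll":0},{"linear":[0,0,0],"roll":0},{"linear":[0,0,0],"roll":0},{"linear":[0,0,0],"roll":0}]' -1 40
python3 d.py .442 .071 .004
python3 - <<'E'
from h import *
# own (0,+20) placement target
a=np.radians(10.7);O=np.array([.572,-.195])
for o in [(0,.021),(0,-.021)]:
    print(O+[o[0]*np.cos(a)-o[1]*np.sin(a),o[0]*np.sin(a)+o[1]*np.cos(a)])
E
```

```text
time_s: 4.12
position: [0.4435, 0.0697, 0.0059]
tool_rot: [[-0.183, 0.983, 0.001], [0.983, 0.183, -0.0], [-0.0, 0.001, -1.0]]
ft_force: [-0.0, -0.2, 1.0]
grip_width: 0.0596
gripper_force: 0.0
time_s: 4.53
position: [0.4435, 0.0703, 0.0066]
tool_rot: [[-0.185, 0.983, 0.002], [0.983, 0.185, -0.001], [-0.001, 0.002, -1.0]]
ft_force: [-0.5, -2.5, 6.9]
grip_width: 0.0327
gripper_force: 39.2
t 4.5333 pos [0.4435 0.0703 0.0066] w 0.0327 units [ 0.024 -0.034  0.066] yaw 10.65 F [-0.5 -2.5  6.9] g 39.162215479882434
[ 0.568101   -0.17436513]
[ 0.575899   -0.21563487]
```

```bash
python3 -m jog '[{"linear":[0,0,-0.3],"roll":0},{"linear":[0,0,-0.7],"roll":0},{"linear":[0,0,-0.8],"roll":0},{"linear":[0,0,-0.9],"roll":0},{"linear":[0,0,-0.9],"roll":0},{"linear":[0,0,-0.9],"roll":0},{"linear":[-0.2,0.06,-0.7],"roll":0},{"linear":[-0.4,0.12,-0.3],"roll":0},{"linear":[-0.6,0.18,0],"roll":0},{"linear":[-0.7,0.2,0],"roll":0},{"linear":[-0.7,0.2,0],"roll":0},{"linear":[-0.7,0.2,0],"roll":0}]'
python3 -m jog '[{"linear":[-0.7,0.2,0],"roll":0},{"linear":[-0.7,0.2,0],"roll":0},{"linear":[-0.7,0.2,0],"roll":0},{"linear":[-0.6,0.2,0],"roll":0},{"linear":[-0.4,0.2,0],"roll":0},{"linear":[-0.2,0.17,0],"roll":0},{"linear":[0,0,0],"roll":0},{"linear":[0,0,0],"roll":0},{"linear":[0,0,0],"roll":0}]'
python3 d.py .568 -.1745 .1366
```

```text
time_s: 5.53
position: [0.505, -0.0531, 0.2261]
tool_rot: [[-0.185, 0.983, 0.001], [0.983, 0.185, -0.0], [-0.0, 0.001, -1.0]]
ft_force: [0.6, 0.9, -2.0]
grip_width: 0.0326
gripper_force: 40.6
time_s: 6.28
position: [0.5748, -0.1723, 0.2256]
tool_rot: [[-0.185, 0.983, -0.0], [0.983, 0.185, 0.0], [0.0, -0.0, -1.0]]
ft_force: [0.2, 0.4, -2.6]
grip_width: 0.0322
gripper_force: 40.5
t 6.2833 pos [ 0.5748 -0.1723  0.2256] w 0.0322 units [-0.022 -0.177  2.226] yaw 10.67 F [ 0.2  0.4 -2.6] g 40.54235890740529
```

```bash
python3 -m jog '[{"linear":[-0.02,-0.17,0.3],"roll":0},{"linear":[0,0,0.6],"roll":0},{"linear":[0,0,0.6],"roll":0},{"linear":[0,0,0.4],"roll":0},{"linear":[0,0,0.2],"roll":0},{"linear":[0,0,0.1],"roll":0},{"linear":[0,0,0],"roll":0},{"linear":[0,0,0],"roll":0},{"linear":[0,0,0],"roll":0},{"linear":[0,0,0],"roll":0}]'
python3 -m jog '[{"linear":[0,0,0],"roll":0},{"linear":[0,0,0],"roll":0},{"linear":[0,0,0],"roll":0},{"linear":[0,0,0],"roll":0},{"linear":[0,0,0],"roll":0}]' 0.3
python3 -m jog '[{"linear":[0,0,-0.3],"roll":0},{"linear":[0,0,-0.6],"roll":0},{"linear":[0,0,-0.7],"roll":0},{"linear":[0.1,0,-0.7],"roll":0},{"linear":[0.4,-0.1,-0.2],"roll":0},{"linear":[0.7,-0.2,0],"roll":0},{"linear":[0.7,-0.2,0],"roll":0},{"linear":[0.7,-0.2,0],"roll":0},{"linear":[0.5,-0.2,0],"roll":0},{"linear":[0.2,-0.2,0],"roll":0},{"linear":[0,0,0],"roll":0},{"linear":[0,0,0],"roll":0}]'
python3 d.py .457 .152 .2
python3 - <<'E'
from h import *
for n in ('scene','top','wrist'):
    cv2.imwrite(f'pics/{n}3.png',optics.get_image(n)[:,:,::-1])
a=cv2.imread('pics/top3.png'); b=cv2.imread('pics/scene3.png');c=cv2.imread('pics/wrist3.png')
out=np.zeros((600,800,3),np.uint8)
out[:300,:400]=cv2.resize(b[195:270,325:425],(400,300),interpolation=cv2.INTER_CUBIC)
out[:300,400:]=cv2.resize(a[225:300,380:480],(400,300),interpolation=cv2.INTER_CUBIC)
out[300:,:400]=cv2.resize(c,(400,300))
B=cv2.imread('pics/scene0.png');out[300:,400:]=cv2.resize(B[195:270,325:425],(400,300),interpolation=cv2.INTER_CUBIC)
cv2.imwrite('pics/c3.png',out)
E
```

```text
time_s: 7.12
position: [0.5692, -0.1752, 0.1383]
tool_rot: [[-0.185, 0.983, 0.002], [0.983, 0.185, -0.001], [-0.001, 0.001, -1.0]]
ft_force: [0.0, 0.5, -3.2]
grip_width: 0.0326
gripper_force: 40.5
time_s: 7.53
position: [0.5689, -0.1751, 0.1374]
tool_rot: [[-0.185, 0.983, 0.0], [0.983, 0.185, -0.0], [-0.0, 0.0, -1.0]]
ft_force: [-0.6, 0.0, 0.4]
grip_width: 0.055
gripper_force: 0.0
time_s: 8.53
position: [0.5011, -0.0532, 0.2374]
tool_rot: [[-0.185, 0.983, 0.0], [0.983, 0.185, -0.0], [-0.0, 0.0, -1.0]]
ft_force: [0.4, -0.8, -0.2]
grip_width: 0.0556
gripper_force: 0.0
t 8.5333 pos [ 0.5011 -0.0532  0.2374] w 0.0556 units [ 5.247 -0.131  0.934] yaw 10.68 F [ 0.4 -0.8 -0.2] g 0.0
```

View pics/c3.png

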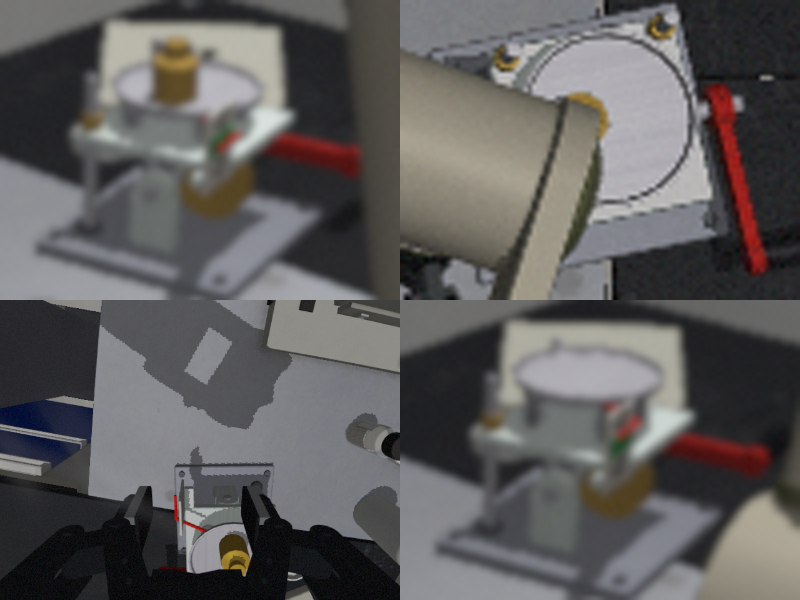

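Top left of the composite: the weight stands on the pan, and the red pointer at (228,137) looks level with the green. The wrist force just before release showed the pan wasn't carrying the weight yet at a floor height of 0.1317, so the pan sat deep even when empty. I'll check the pointer from close by with the wrist camera.

Run:
```python
from h import *
c=optics.calibration('wrist'); s=env.observe(); R=np.array(s['tool_rot']);p=np.array(s['position'])
T=c['T']; print('cam in tool',R.T@(T[:3,3]-p),c['fov_y'],(R.T@T[:3,:3]).round(3))
a=np.radians(10.7);Q=np.array([[np.cos(a),-np.sin(a),0],[np.sin(a),np.cos(a),0],[0,0,1]]);O=np.array([.572,-.195,0])
S=O+Q@[-.064,.075,.12]
cam=O+Q@[-.064-.10,.072,.25]; t=cam-R@(R.T@(T[:3,3]-p)); print('tcp target',t,(R.T@(t-p)/.04).round(2))
c2=dict(c);T2=T.copy();T2[:3,3]=cam;c2['T']=T2
print(px(c2,[S,S+[0,0,.02],S-[0,0,.02]]))
```

```text
cam in tool [ 0.07651413  0.00028594 -0.14336958] 62.055923887226406 [[ 0.    -0.955 -0.296]
 [ 1.     0.    -0.001]
 [ 0.001 -0.296  0.955]]
tcp target [ 0.4112802  -0.22996378  0.1066315 ] [-3.9  -3.03  3.26]
[[625.93010747 109.44030318]
 [677.64361683 109.46007099]
 [586.64199691 109.65546442]]
```

```bash
python3 -m jog '[{"linear":[0,-0.4,0],"roll":0},{"linear":[-0.2,-0.7,0],"roll":0},{"linear":[-0.4,-0.7,0.2],"roll":0},{"linear":[-0.5,-0.6,0.5],"roll":0},{"linear":[-0.5,-0.5,0.5],"roll":0},{"linear":[-0.5,-0.3,0.5],"roll":0},{"linear":[-0.5,0,0.3],"roll":0},{"linear":[0,0,0],"roll":0},{"linear":[0,0,0],"roll":0},{"linear":[0,0,0],"roll":0}]'
python3 - <<'E'
from h import *
c=optics.calibration('wrist'); im=optics.get_image('wrist')[:,:,::-1]; cv2.imwrite('pics/w4.png',im)
a=np.radians(10.7);Q=np.array([[np.cos(a),-np.sin(a),0],[np.sin(a),np.cos(a),0],[0,0,1]]);O=np.array([.572,-.195,0])
P=[O+Q@[-.062,.075,z] for z in (.144,.13,.12,.11,.1)]; q=px(c,P);print(q)
u,v=q[1].astype(int); x0=min(max(u-70,0),500);y0=min(max(v-52,0),375)
print(x0,y0); cv2.imwrite('pics/w4c.png',cv2.resize(im[y0:y0+105,x0:x0+140],(800,600),interpolation=cv2.INTER_CUBIC))
E
```

```text
time_s: 9.52
position: [0.3949, -0.1794, 0.1575]
tool_rot: [[-0.184, 0.983, 0.0], [0.983, 0.184, 0.0], [0.0, 0.0, -1.0]]
ft_force: [0.8, 0.6, 0.3]
grip_width: 0.0552
gripper_force: 0.0
[[572.8765954  240.61737299]
 [554.29289982 231.34400559]
 [542.53828124 225.50061334]
 [531.85935886 220.20646234]
 [522.11835871 215.38907474]]
484 179
```

View pics/w4c.png

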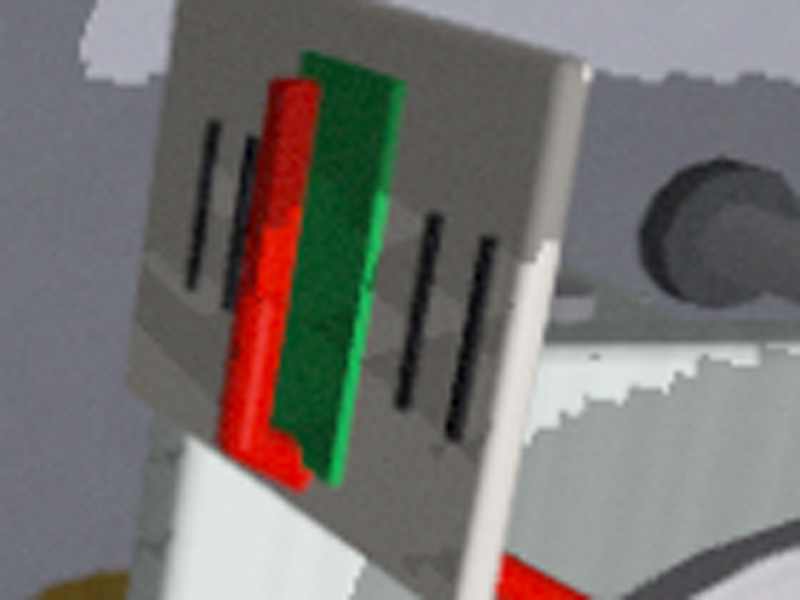

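The wrist crop shows the pointer's right edge at about x=295, over the lower part of the green band because the camera looks down past it. The band's upper front edge is at about x=350. I'll correct for that parallax by triangulating the pointer against the band with the scene camera.

Run:
```python
from h import *
from scipy.optimize import least_squares
a=np.radians(10.7);Q=np.array([[np.cos(a),-np.sin(a),0],[np.sin(a),np.cos(a),0],[0,0,1]]);O=np.array([.572,-.195,0])
cs=optics.calibration('scene');cw=optics.calibration('wrist')
im=cv2.imread('pics/w4.png').astype(int); sc=optics.get_image('scene')[:,:,::-1].astype(int); s0=cv2.imread('pics/scene0.png').astype(int)
red=lambda i:(i[...,2]>100)&(i[...,1]<.5*i[...,2])
grn=lambda i:(i[...,1]>1.35*i[...,2])&(i[...,1]>1.35*i[...,0])&(i[...,1]>50)
for n,i in(('s0',s0),('s3',sc)):
  for m,f in(('red',red),('grn',grn)):
    y,x=np.nonzero(f(i[215:250,365:392])); print(n,m,len(x),x.mean()+365,y.mean()+215,(x.min()+365,x.max()+365,y.min()+215,y.max()+215))
for d in (0,.01,.02):
  print(d,px(cs,[O+Q@[-.066,y,.144-d] for y in(.06,.091)]).round(1).tolist())
# pan rim top outline rows in scene for drops: leftmost/rightmost
t=np.linspace(0,2*np.pi,360)
for d in (0,.005,.01,.015,.02,.025):
  q=px(cs,[O+Q@[.056*np.cos(u),.056*np.sin(u),.146-d] for u in t]); print('rim',d,q.min(0).round(1),q.max(0).round(1))
out=np.hstack([cv2.resize(i[205:255,345:395].astype(np.uint8),(400,400),interpolation=cv2.INTER_CUBIC) for i in(s0,sc)]); cv2.imwrite('pics/s5.png',out)
```

```text
s0 red 2 382.0 226.0 (np.int64(381), np.int64(383), np.int64(225), np.int64(227))
s0 grn 5 378.8 231.4 (np.int64(378), np.int64(380), np.int64(231), np.int64(232))<stdin>:10: RuntimeWarning: Mean of empty slice.
  ret = ret.dtype.type(ret / rcount)
Traceback (most recent call last):
ValueError: zero-size array to reduction operation minimum which has no identity
```

Run:
```python
from h import *
a=np.radians(10.7);Q=np.array([[np.cos(a),-np.sin(a),0],[np.sin(a),np.cos(a),0],[0,0,1]]);O=np.array([.572,-.195,0])
cs=optics.calibration('scene'); t=np.linspace(0,2*np.pi,360)
outs=[]
for n,ds in(('scene0',(.001,.006,.011)),('scene3',(.011,.016,.021))):
  i=cv2.imread(f'pics/{n}.png')
  big=cv2.resize(i[198:236,348:398],(800,608),interpolation=cv2.INTER_CUBIC)[:600]
  for d,col in zip(ds,((0,0,255),(0,255,0),(255,0,0))):
    q=px(cs,[O+Q@[.056*np.cos(u),.056*np.sin(u),.146-d] for u in t])
    q=((q-[348,198]+.5)*16-.5).astype(np.int32); cv2.polylines(big,[q.reshape(-1,1,2)],True,col,1)
  outs.append(cv2.resize(big,(400,300),interpolation=cv2.INTER_AREA) if 0 else big[:,:])
cv2.imwrite('pics/s5.png',np.vstack([outs[0][:300],outs[1][:300]]))
```

```text
(no output)
```

View pics/s5.png

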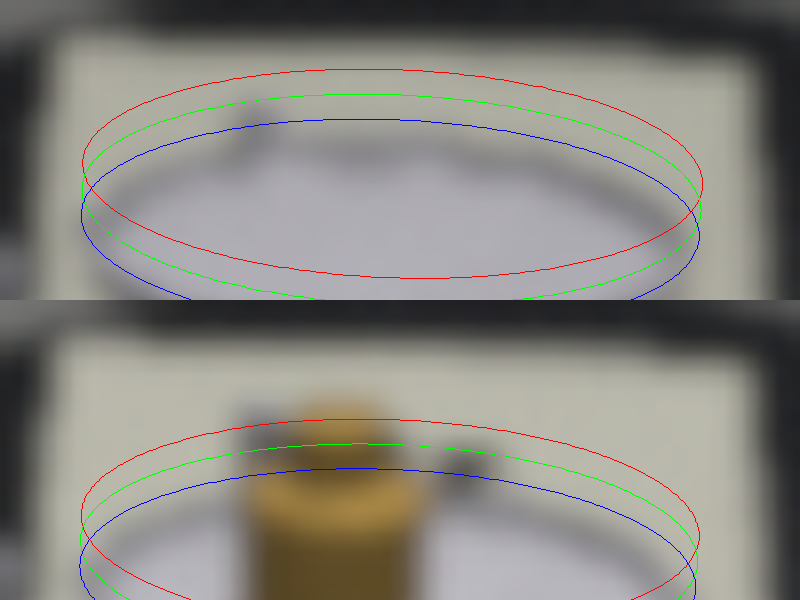

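The rim fits drops of about 11 mm empty and 21 mm with one weight. That agrees with the contact evidence, so one weight puts the pointer mid-band. Next is the handle.

```bash
python3 d.py .498 -.333 .16; python3 -m jog '[{"linear":[-0.3,0.1,0],"roll":0},{"linear":[-0.6,0.25,0],"roll":0},{"linear":[-0.7,0.3,0],"roll":0},{"linear":[-0.7,0.3,0],"roll":0},{"linear":[-0.7,0.3,0],"roll":0},{"linear":[-0.6,0.3,0],"roll":0},{"linear":[-0.4,0.2,0],"roll":0},{"linear":[-0.2,0.05,0],"roll":0},{"linear":[0,0,0],"roll":0},{"linear":[0,0,0],"roll":0},{"linear":[0,0,0],"roll":0}]' 0.3
python3 d.py .498 -.333 .034
python3 - <<'E'
from h import *
c=optics.calibration('wrist'); im=optics.get_image('wrist')[:,:,::-1].copy()
a=np.radians(10.7);Q=np.array([[np.cos(a),-np.sin(a),0],[np.sin(a),np.cos(a),0],[0,0,1]]);O=np.array([.572,-.195,0])
q=px(c,[O+Q@[-.1,y,.055] for y in(-.145,-.118,-.091)]+[O+Q@[0,-.09,.055]]);print(q)
for u in q: cv2.circle(im,tuple(int(v) for v in u),3,(0,255,0),1)
cv2.imwrite('pics/w6.png',im)
E
```

```text
t 9.6167 pos [ 0.395  -0.1789  0.1578] w 0.0555 units [-4.263  1.816 -0.05 ] yaw 10.7 F [-0.7 -0.   1.6] g 0.0
time_s: 10.53
position: [0.496, -0.3299, 0.1576]
tool_rot: [[-0.186, 0.983, -0.0], [0.983, 0.186, 0.0], [0.0, -0.0, -1.0]]
ft_force: [0.0, -0.1, 0.3]
grip_width: 0.0558
gripper_force: 0.0
t 10.5333 pos [ 0.496  -0.3299  0.1576] w 0.0558 units [-0.085  0.035  3.091] yaw 10.7 F [ 0.  -0.1  0.3] g 0.0
[[314.1687657  276.87119669]
 [314.14846518 238.11891183]
 [314.12758082 196.88874622]
 [472.84713188 195.6937934 ]]
```

View pics/w6.png

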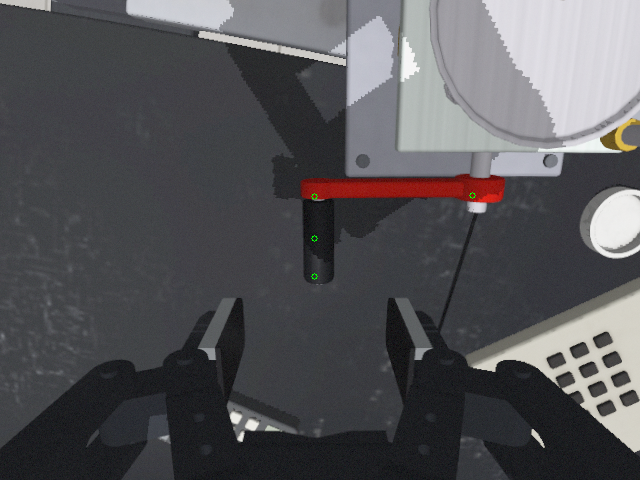

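The handle spans rows 197 to 283 at column 318, which is 4 px (about 3 mm) to the right of my projection. I'll shift by that, descend and grip.

```bash
python3 -m jog '[{"linear":[-0.11,0.06,0.3],"roll":0},{"linear":[0,0,0.6],"roll":0},{"linear":[0,0,0.7],"roll":0},{"linear":[0,0,0.7],"roll":0},{"linear":[0,0,0.5],"roll":0},{"linear":[0,0,0.3],"roll":0},{"linear":[0,0,0],"roll":0},{"linear":[0,0,0],"roll":0},{"linear":[0,0,0],"roll":0}]'
python3 -m jog '[{"linear":[0,0,0],"roll":0},{"linear":[0,0,0],"roll":0},{"linear":[0,0,0],"roll":0},{"linear":[0,0,0],"roll":0},{"linear":[0,0,0],"roll":0},{"linear":[0,0,0],"roll":0},{"linear":[0,0,0],"roll":0},{"linear":[0,0,0],"roll":0}]' -1 70
python3 d.py .499 -.334 .034
```

```text
time_s: 11.33
position: [0.4999, -0.3352, 0.0341]
tool_rot: [[-0.185, 0.983, 0.001], [0.983, 0.185, -0.001], [-0.001, 0.001, -1.0]]
ft_force: [0.1, -0.0, 0.0]
grip_width: 0.0556
gripper_force: 0.0
time_s: 12.0
position: [0.4994, -0.3353, 0.0338]
tool_rot: [[-0.185, 0.983, -0.0], [0.983, 0.185, -0.001], [-0.001, -0.0, -1.0]]
ft_force: [-3.8, -1.4, 5.6]
grip_width: 0.0178
gripper_force: 68.4
t 12.0 pos [ 0.4994 -0.3353  0.0338] w 0.0178 units [ 0.034 -0.005 -0.006] yaw 10.66 F [-3.8 -1.4  5.6] g 68.4347140789032
```

```bash
python3 -m jog '[{"linear":[0,0.02,-0.326],"roll":0},{"linear":[0,0.064,-0.321],"roll":0},{"linear":[0,0.105,-0.31],"roll":0},{"linear":[0,0.145,-0.293],"roll":0},{"linear":[0,0,0],"roll":0},{"linear":[0,0,0],"roll":0}]'
python3 -m jog '[{"linear":[0,0.182,-0.272],"roll":0},{"linear":[0,0.216,-0.246],"roll":0},{"linear":[0,0.246,-0.216],"roll":0},{"linear":[0,0.272,-0.182],"roll":0},{"linear":[0,0,0],"roll":0},{"linear":[0,0,0],"roll":0}]'
python3 d.py .597 -.316 .134
```

```text
time_s: 12.5
position: [0.5118, -0.3328, 0.0832]
tool_rot: [[-0.185, 0.983, -0.002], [0.983, 0.185, -0.0], [0.0, -0.002, -1.0]]
ft_force: [-7.1, -3.3, -0.9]
grip_width: 0.018
gripper_force: 69.9
time_s: 13.0
position: [0.5479, -0.3258, 0.1205]
tool_rot: [[-0.185, 0.983, -0.003], [0.983, 0.185, -0.0], [0.0, -0.003, -1.0]]
ft_force: [-10.4, -0.7, 6.5]
grip_width: 0.0176
gripper_force: 70.7
t 13.0 pos [ 0.5479 -0.3258  0.1205] w 0.0176 units [ 0.013  1.251 -0.34 ] yaw 10.68 F [-10.4  -0.7   6.5] g 70.70496261119843
```

```bash
python3 -m jog '[{"linear":[0,0.293,-0.145],"roll":0},{"linear":[0,0.31,-0.105],"roll":0},{"linear":[0,0.321,-0.064],"roll":0},{"linear":[0,0.326,-0.021],"roll":0},{"linear":[0,0,0],"roll":0},{"linear":[0,0,0],"roll":0},{"linear":[0,0,0],"roll":0},{"linear":[0,0,0],"roll":0},{"linear":[0,0,0],"roll":0},{"linear":[0,0,0],"roll":0},{"linear":[0,0,0],"roll":0},{"linear":[0,0,0],"roll":0}]'
python3 d.py .597 -.316 .134
python3 - <<'E'
from h import *
c=optics.calibration('scene'); out=[]
for n in ('scene','wrist'):
    im=optics.get_image(n)[:,:,::-1]; cv2.imwrite(f'pics/{n}7.png',im)
    out.append(cv2.resize(im[150:300,320:520],(800,600),interpolation=cv2.INTER_CUBIC)[:300*2:2,::2] if n=='scene' else cv2.resize(im,(400,300)))
t=cv2.imread('pics/scene7.png'); o=optics.get_image('top')[:,:,::-1]
full=np.zeros((600,800,3),np.uint8); full[:300,:400]=cv2.resize(t[170:275,330:470],(400,300),interpolation=cv2.INTER_CUBIC); full[:300,400:]=out[1]; full[300:,:400]=cv2.resize(o[215:320,380:520],(400,300),interpolation=cv2.INTER_CUBIC)
cv2.imwrite('pics/c7.png',full)
E
```

```text
time_s: 14.0
position: [0.5977, -0.316, 0.1343]
tool_rot: [[-0.185, 0.983, -0.0], [0.983, 0.185, 0.001], [0.001, -0.0, -1.0]]
ft_force: [-4.6, 2.9, 8.8]
grip_width: 0.0182
gripper_force: 70.8
t 14.0 pos [ 0.5977 -0.316   0.1343] w 0.0182 units [ 0.002 -0.017  0.007] yaw 10.68 F [-4.6  2.9  8.8] g 70.77745735645294
```

View pics/c7.png

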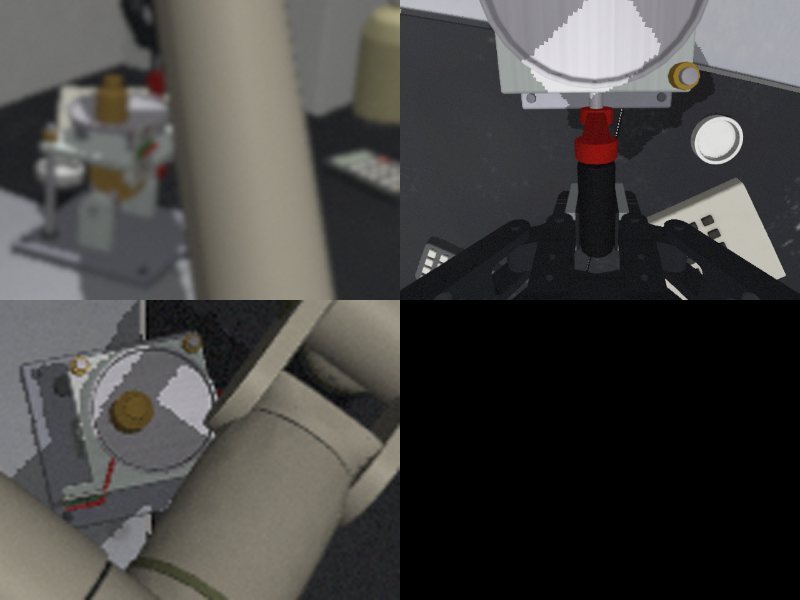

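The wrist view shows the lever's red end directly above its axle at x≈597. The lift is raised, the weight stands free on the pan and the handle is held. I'll hand it in.

```bash
python3 -c "
from rig import env
print(env.close_job())"
```

```text
the job is handed in; nothing more can be done
None
```

I handed the job in with one brass weight on the pan, the pointer in the green band (pan sunk about 20 mm by my camera estimate), and the lever held straight up by its handle; the hand-in returned no verdict.

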